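Find the rocking corner of a jig plate and press its shim flat

TASK

One corner of the aluminium jig plate rocks: press firmly down on the plate's corners with the shut fingertips, one after another, until you find the one that gives. Then press the orange tab of the shim lever next to that corner down flat, and move clear. Leave the other three shim tabs standing, do not lift the plate or push it out of place, and leave the weight, the tin and the screwdriver where they are.

Things in the scene. Friction and masses are not known exactly. Their poses are not given: they have to be found in the camera images.
- bed: dark steel bed, 176 (x) x 316 (y) x 8 mm, fixed to the bench; origin at the centre of its underside. Its x axis points away from the robot, its y axis to the left (turned up to 0.2 rad). 'Front' is the side nearer the robot. On it stand four round feet, alike to look at, that carry the jig plate; one gives under load (in the rules: soft_foot). Its corner changes and is not told: feel for it.
- plate_centre (a point): centre (half-way up) of the bare aluminium jig plate, 150 (x) x 190 (y) x 10 mm, about 0.9 kg, which lies loose on four feet on the bed, squared up with it; its top is 42 mm above the bench, 34 mm above the bed. A brass weight stands near its middle.
- corner_fl (a point): front left corner of the jig plate: the dark round mark, 16 mm across, on the plate's top face right above that corner's foot (55 mm from the plate's centre along x, 61 mm along y). Pressed here a sound corner stands firm; the rocking corner begins to give at about 4 N, sinks 5 mm by about 8 N, and springs back when let go.
- corner_fr (a point): front right corner of the jig plate: the dark round mark, 16 mm across, on the plate's top face right above that corner's foot (55 mm from the plate's centre along x, 61 mm along y). Pressed here a sound corner stands firm; the rocking corner begins to give at about 4 N, sinks 5 mm by about 8 N, and springs back when let go.
- corner_bl (a point): back left corner of the jig plate: the dark round mark, 16 mm across, on the plate's top face right above that corner's foot (55 mm from the plate's centre along x, 61 mm along y). Pressed here a sound corner stands firm; the rocking corner begins to give at about 4 N, sinks 5 mm by about 8 N, and springs back when let go.
- corner_br (a point): back right corner of the jig plate: the dark round mark, 16 mm across, on the plate's top face right above that corner's foot (55 mm from the plate's centre along x, 61 mm along y). Pressed here a sound corner stands firm; the rocking corner begins to give at about 4 N, sinks 5 mm by about 8 N, and springs back when let go.
- tab_fl (a point): middle of the top face of the orange tab (36 x 28 mm) of the front left corner's shim lever, 38 mm outwards (left) of the lever's hinge. The hinge runs along the bed's x axis, 99 mm from the bed's centre along y, the lever's middle 55 mm along x, and 20 mm above the bench. Standing up the tab's middle is about 40 to 46 mm above the bench; flat it is 24.5 mm above it.
- shim_fl (a joint): shim lever of the front left corner: 0 = tab pressed flat on its stop (the inner end then fills the gap below the plate beside that corner's foot), growing as the tab stands up, at the start 0.5 to 0.62 rad. Stiff hinge: it stays where it is left; pressing the tab down takes about 4 N.
- tab_fr (a point): middle of the top face of the orange tab (36 x 28 mm) of the front right corner's shim lever, 38 mm outwards (right) of the lever's hinge. The hinge runs along the bed's x axis, 99 mm from the bed's centre along y, the lever's middle 55 mm along x, and 20 mm above the bench. Standing up the tab's middle is about 40 to 46 mm above the bench; flat it is 24.5 mm above it.
- shim_fr (a joint): shim lever of the front right corner: 0 = tab pressed flat on its stop (the inner end then fills the gap below the plate beside that corner's foot), growing as the tab stands up, at the start 0.5 to 0.62 rad. Stiff hinge: it stays where it is left; pressing the tab down takes about 4 N.
- tab_bl (a point): middle of the top face of the orange tab (36 x 28 mm) of the back left corner's shim lever, 38 mm outwards (left) of the lever's hinge. The hinge runs along the bed's x axis, 99 mm from the bed's centre along y, the lever's middle 55 mm along x, and 20 mm above the bench. Standing up the tab's middle is about 40 to 46 mm above the bench; flat it is 24.5 mm above it.
- shim_bl (a joint): shim lever of the back left corner: 0 = tab pressed flat on its stop (the inner end then fills the gap below the plate beside that corner's foot), growing as the tab stands up, at the start 0.5 to 0.62 rad. Stiff hinge: it stays where it is left; pressing the tab down takes about 4 N.
- tab_br (a point): middle of the top face of the orange tab (36 x 28 mm) of the back right corner's shim lever, 38 mm outwards (right) of the lever's hinge. The hinge runs along the bed's x axis, 99 mm from the bed's centre along y, the lever's middle 55 mm along x, and 20 mm above the bench. Standing up the tab's middle is about 40 to 46 mm above the bench; flat it is 24.5 mm above it.
- shim_br (a joint): shim lever of the back right corner: 0 = tab pressed flat on its stop (the inner end then fills the gap below the plate beside that corner's foot), growing as the tab stands up, at the start 0.5 to 0.62 rad. Stiff hinge: it stays where it is left; pressing the tab down takes about 4 N.
- weight: brass weight with a knob, 36 mm across, 40 mm tall, standing loose on the middle of the jig plate; origin at the centre of its underside. Bystander.
- felt_tin: round tin with a green lid, 66 mm across, 30 mm tall, on the bench to the right of the bed; origin at the centre of its underside. Bystander.
- screwdriver: red-handled screwdriver, 160 mm long, 26 mm thick, lying on the bench in front of the bed, along the bed's y; origin at the middle of its underside. Bystander.

How it is judged:
By the outcome, as a careful person would: the job done as asked, in the order asked, and still so for the second after the job is handed in, with the robot touching nothing.
It also fails if it takes over 51 s, if anything falls off the work surface, if the arm or the gripper's body presses on something with over 40 N, if the wrist force passes 120 N, or if a joint passes its speed limit or range.

ROBOT

A 6-joint arm with a two-finger parallel gripper is mounted at the origin on a cart in front of the work surface, level with it; the furniture and walls round the work are solid. World frame = base frame: x ahead of the robot, y to its left, z up, the work surface at z = 0. Lengths are in m, angles in rad, forces in N, time in s.
With the tool pointing down it reaches from about 0.375 to 0.9 m from the base axis. Payload 3.1 kg.
Tool frame: the origin (TCP) lies at the very end of the fingers, on their centre line; the grasp point (between the pads) lies 19 mm behind it; z points along the fingers, y is the direction in which the jaws open and shut (so a half turn about z gives the same grasp; the last joint's range is limited). The gripper opens to 87 mm and grips with 3 to 60 N. Pads are 19 mm wide; open, the fingers measure 117 mm over their backs; the gripper's body (75 mm by 190 mm) begins 51 mm behind the grasp point.
Start: joints at [0.992, 0.527, 1.433, -0, 1.181, -0.178], TCP at [0.244, 0.575, 0.223] pointing down, gripper open.
Joint ranges: [-3.08, 3.08], [-0.75, 2.2], [0.22, 2.44], [-1.43, 4.57], [0, 2.65], [-2.85, 2.85]. Speed limits (rad/s): [2.79, 2.79, 3.14, 3.14, 3.14, 3.14].

INTERFACE

Orientations are given as a unit quaternion [x, y, z, w].
In Python, from rig import robot gives the robot as it stands. The module is installed in compiled form; this text tells all that it offers.
- The arm moves only by the tool carry_out, never from a script. Its argument "series" is a list of rows, each a list of 7 numbers: the shift along the tool's x, y, z in mm, then the turn, a rotation vector about the tool's x, y, z in degrees, then the gripper command: -1 is shut, 1 is fully open, values between are in proportion. In form: [[tx, ty, tz, rx, ry, rz, claw], ...]. A call has 1 to 8 rows; each row is the pose to reach, as a shift and turn from the pose measured when the call began, along the tool's axes at that moment; what a row does not reach only later rows make up. A row lasts 1/8 s, in which the tool goes at most 62.5 mm and 10.7 degrees, less where a joint would pass 70% of its speed; a pose out of reach is approached as far as the arm can. A call with a gripper value outside its range is refused whole. The fingers move at their own pace and stop on an object; "force" is the grip in N (left out, the last holds). Time passes only in rows, so rows that repeat a pose let the fingers close. It gives the time, the measured TCP pose, the force and the opening at its end, in the units of the state.
- robot.get_obs(): the state, without advancing time (a new reading comes with each control period).
- robot.camera(name): name is "scene" or "side" or "wrist"; returns a dict with "pixels" (480x640x3 uint8, red, green, blue), "fx", "fy", "cx", "cy" (pixels), "position" and "attitude" of the camera in the world. Camera axes: x right, y down, z forward; pixel columns grow to the right and rows downward; lengths in m; the calibration is good to about 2 mm. A picture is of the moment at which its call begins. There is no depth.
- robot.hand_in(): hands the job in, once; it reports no verdict.
The state is a dict: "time": time; "q": joint angles; "joint_velocities": joint speeds; "joint_torque": joint torques, N m; "position": TCP position; "tool_rot": TCP orientation; "ft_force": force on the tool from outside, world axes, zero at the start; "moment": the same for the moment, N m; "grip_width": finger opening in m.
Only numpy, scipy, OpenCV 4.12 (cv2) and the standard library are available. Lean on these libraries where they do the work, as an engineer would, in place of code of your own. Each camera call takes 0.05 s, during which the arm holds its last target.

## Working session

There is one attempt and no reset: what is moved stays moved. The work goes in short steps, Python scripts to look and compute and a tool call to move; the robot and the scene stay as the last step left them, time stands still between calls to the robot, and variables do not carry over. Pictures are saved under pics/ and viewed, and the job is handed in when it is done.

Besides the shell and the picture viewer there is one more tool, called after "Call:" as name(argument=value, ...), one argument or row to a line, values as JSON. carry_out: Moves the arm, as the interface text tells. Its arguments: {"type":"object","properties":{"series":{"type":"array"},"force":{"type":"number"}},"required":["series"]}

```bash
mkdir -p pics; python3 - <<'E'
from rig import robot
import cv2,json
o=robot.get_obs();print(o)
for n in("scene","side","wrist"):
    c=robot.camera(n);cv2.imwrite(f"pics/{n}0.png",c["pixels"][:,:,::-1]);print(n,{k:v for k,v in c.items() if k!="pixels"})
E
```

```text
{'time': 0.0, 'q': array([ 9.91473408e-01,  5.28428986e-01,  1.43393179e+00, -1.01106985e-05,
        1.18137545e+00, -1.78505226e-01]), 'joint_velocities': array([ 0.00013438, -0.00047352, -0.00088978, -0.00074295, -0.00189934,
       -0.00117958]), 'joint_torque': array([ 9.23877269e-04, -4.40032017e+01, -1.76599556e+01,  6.34270068e-02,
        5.80123113e-02, -1.58114563e-04]), 'position': array([0.24342265, 0.5748417 , 0.22158509]), 'tool_rot': array([ 1.99068011e-01,  9.79985091e-01, -9.97489902e-04, -3.92122989e-04]), 'ft_force': array([-0.18744335, -0.00271364, -0.57376652]), 'moment': array([-0.04098393, -0.02599344,  0.08388342]), 'grip_width': 0.0870521190744333}
scene {'fx': 581.0578290737512, 'fy': 581.0578290737512, 'cx': 321.2224503660116, 'cy': 239.32708899678198, 'position': array([ 0.07148627, -0.72658834,  0.80901773]), 'attitude': array([ 0.87585037, -0.30431329,  0.11644488, -0.35597772])}
side {'fx': 537.8884053310362, 'fy': 537.8884053310362, 'cx': 324.8223212909154, 'cy': 237.3795959122632, 'position': array([ 0.22314671, -0.77090747,  0.5754805 ]), 'attitude': array([ 0.87127513, -0.19536095,  0.0968797 , -0.43969088])}
wrist {'fx': 342.82774983335844, 'fy': 342.82774983335844, 'cx': 322.2579648184886, 'cy': 240.57216828306017, 'position': array([0.17323993, 0.60577432, 0.38454775]), 'attitude': array([0.82521168, 0.54686227, 0.07723143, 0.1183328 ])}
```

View pics/scene0.png

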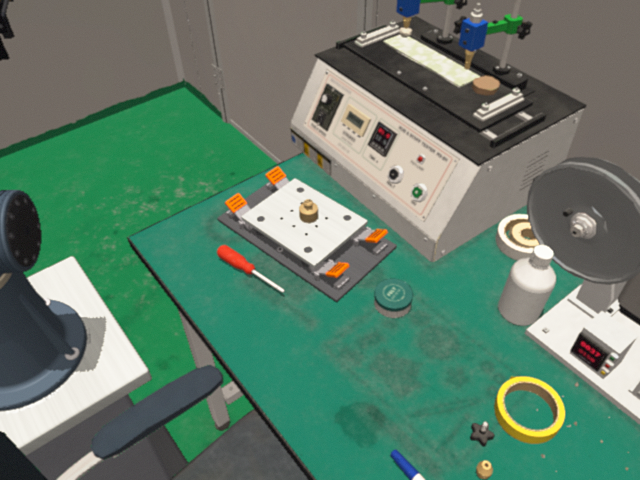

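View pics/side0.png

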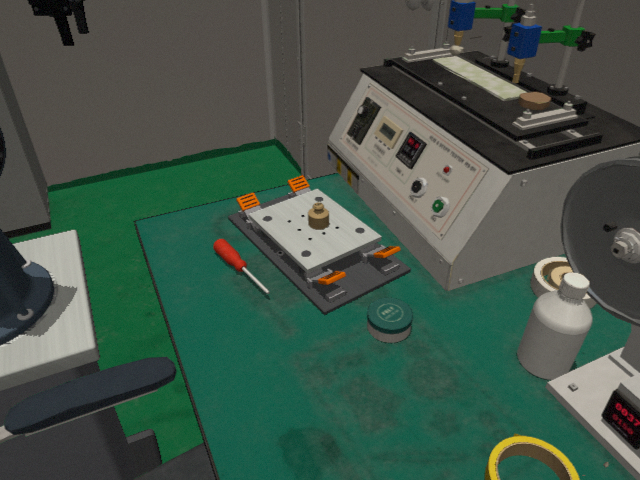

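View pics/wrist0.png

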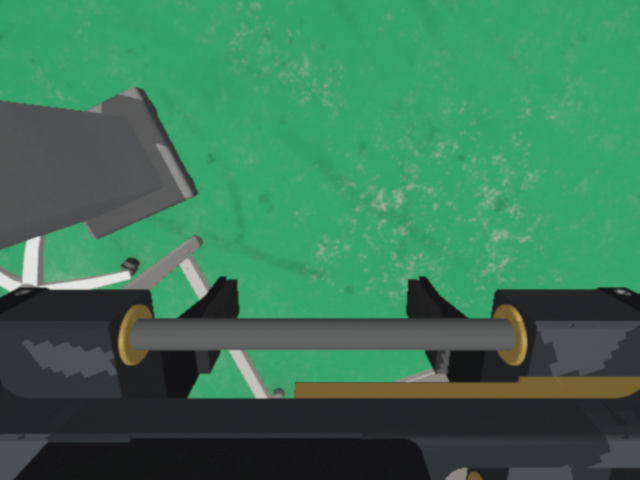

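```bash
python3 - <<'E'
import cv2
a=cv2.imread("pics/scene0.png")[155:305,205:405];cv2.imwrite("pics/sc_crop.png",cv2.resize(a,None,fx=4,fy=4,interpolation=2))
a=cv2.imread("pics/side0.png")[165:315,225:425];cv2.imwrite("pics/si_crop.png",cv2.resize(a,None,fx=4,fy=4,interpolation=2))
E
```

```text
(no output)
```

View pics/sc_crop.png

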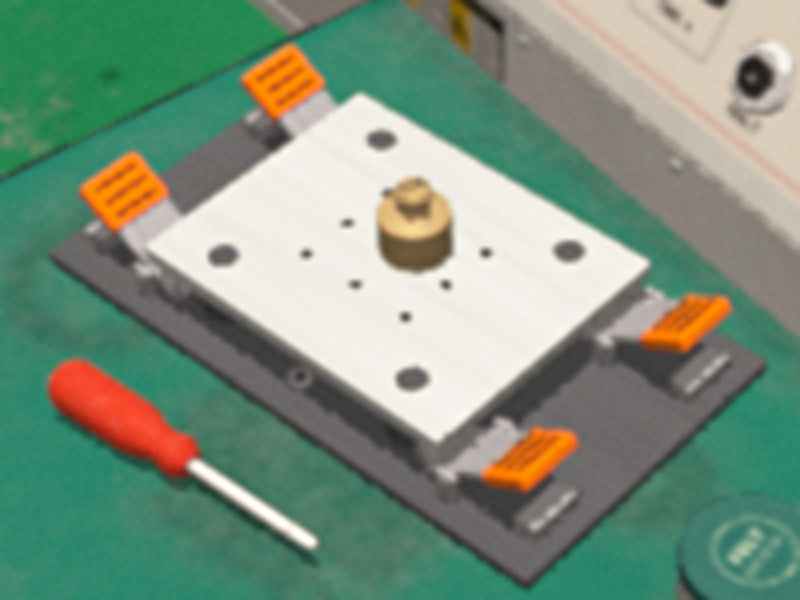

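View pics/si_crop.png

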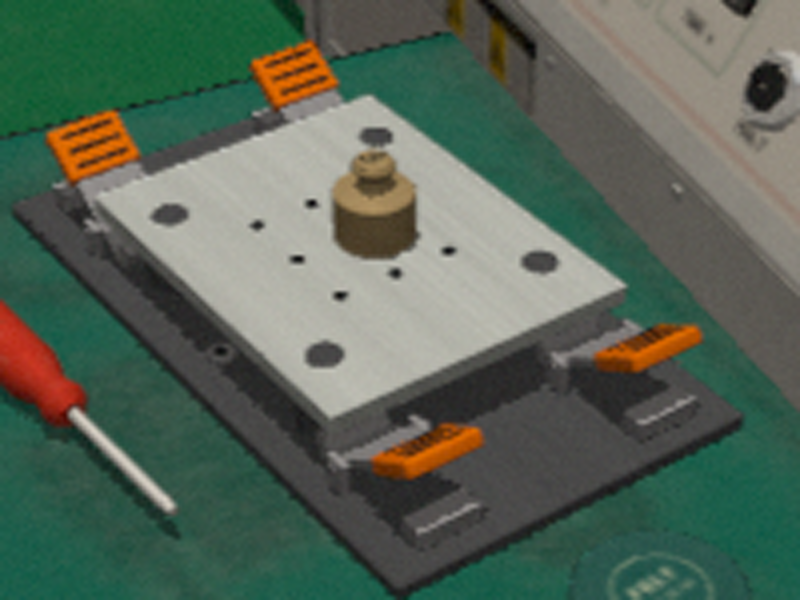

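```bash
cat > h.py <<'E'
import numpy as np, json
from scipy.spatial.transform import Rotation as R
K=dict(scene=(581.058,321.222,239.327,[0.07148627,-0.72658834,0.80901773],[0.87585037,-0.30431329,0.11644488,-0.35597772]),
side=(537.888,324.822,237.379,[0.22314671,-0.77090747,0.5754805],[0.87127513,-0.19536095,0.0968797,-0.43969088]))
def at(cam,u,v,z):
    f,cx,cy,p,q=K[cam]; d=R.from_quat(q).apply([(u-cx)/f,(v-cy)/f,1]);p=np.array(p)
    return p+d*(z-p[2])/d[2]
off=dict(scene=(205,155),side=(225,165))
def crop(cam,u,v,z): 
    o=off[cam]; return at(cam,(u+.5)/4-.5+o[0],(v+.5)/4-.5+o[1],z)
E
python3 - <<'E'
from h import *
M=dict(scene=dict(fl=(223,255),bl=(381,139),br=(569,250),fr=(412,378)),side=dict(fl=(169,214),bl=(376,135),br=(539,261),fr=(324,354)))
L=dict(fl=(-55,61),bl=(55,61),br=(55,-61),fr=(-55,-61))
acc=[]
for c in M:
    P={k:crop(c,*M[c][k],.042)[:2] for k in L}
    A=np.array([L[k] for k in L])/1000; B=np.array([P[k] for k in L])
    c0=B.mean(0); z=((B-c0)@[1,1j])@np.conj(A@[1,1j]); th=np.angle(z); 
    print(c,{k:P[k].round(4) for k in P},c0.round(4),th.round(4),abs(z)/np.sum(A**2))
    acc.append((*c0,th))
x,y,th=np.mean(acc,0);print(x,y,th)
for k in L: print(k,np.array([x,y])+R.from_euler('z',th).as_matrix()[:2,:2]@np.array(L[k])/1000)
# tin lid, screwdriver
E
```

```text
scene {'fl': array([ 0.4637, -0.0211]), 'bl': array([ 0.5722, -0.0011]), 'br': array([ 0.5942, -0.1216]), 'fr': array([ 0.4856, -0.1414])} [ 0.5289 -0.0713] 0.1808 1.003155059915153
side {'fl': array([ 0.4611, -0.0224]), 'bl': array([ 0.5701, -0.0027]), 'br': array([ 0.5909, -0.1232]), 'fr': array([ 0.4828, -0.1426])} [ 0.5262 -0.0727] 0.1766 1.0021632192894427
0.5275900977096543 -0.07202027705280957 0.17868519185758341
fl [ 0.46262391 -0.02176698]
bl [ 0.57087251 -0.00221603]
br [ 0.59255629 -0.12227358]
fr [ 0.48430768 -0.14182452]
```

```bash
cat >> h.py <<'E'
C=np.array([0.5276,-0.0720]);TH=0.1787
def bed(x,y):
    return C+R.from_euler('z',TH).as_matrix()[:2,:2]@np.array([x,y])/1000
RT=R.from_euler('z',TH)*R.from_matrix(np.array([[-1,0,0],[0,1,0],[0,0,-1.]]).T)
def shift(o,xy,z):
    r=R.from_quat(o["tool_rot"]); t=np.array([*xy,z])
    return (r.inv().apply(t-o["position"])*1000).round(1),np.degrees((r.inv()*RT).as_rotvec()).round(2)
E
python3 - <<'E'
from h import *
from rig import robot
for p in [(305,155),(370,210),(435,257)]: print(at('scene',*p,0).round(3))
for p in [(331,143),(462,288)]: print('side',at('side',*p,0).round(3))
o=robot.get_obs()
for n,a in dict(fl=(-55,61),bl=(55,61),br=(55,-61),fr=(-55,-61)).items(): print(n,bed(*a),shift(o,bed(*a),.15))
print("tabs",[bed(sx*55,sy*137).round(4) for sx in(-1,1) for sy in(1,-1)])
E
```

```text
[0.679 0.126 0.   ]
[ 0.673 -0.102  0.   ]
[ 0.682 -0.275  0.   ]
side [0.725 0.267 0.   ]
side [ 0.693 -0.283  0.   ]
fl [ 0.46263307 -0.02174766] (array([-434.6, -463.9,   72.4]), array([ -0.09,  -0.04, -33.2 ]))
bl [ 0.57088138 -0.00219511] (array([-526.6, -403.6,   72.3]), array([ -0.09,  -0.04, -33.2 ]))
br [ 0.59256693 -0.12225234] (array([-593.4, -505.7,   72.5]), array([ -0.09,  -0.04, -33.2 ]))
fr [ 0.48431862 -0.14180489] (array([-501.4, -566. ,   72.6]), array([ -0.09,  -0.04, -33.2 ]))
tabs [array([0.4491, 0.053 ]), array([ 0.4978, -0.2166]), array([0.5574, 0.0726]), array([ 0.6061, -0.197 ])]
```

Call:
carry_out(
  series=[
    [-110, -116, 10, 0, 0, -8, -1],
    [-165, -174, 15, 0, 0, -14, -1],
    [-220, -232, 22, 0, 0, -20, -1],
    [-270, -290, 22, 0, 0, -26, -1],
    [-325, -348, 22, 0, 0, -33.2, -1],
    [-380, -406, 22, 0, 0, -33.2, -1],
    [-435, -464, 22, 0, 0, -33.2, -1],
    [-435, -464, 22, 0, 0, -33.2, -1],
  ],
  force=20,
)

```text
time: 1.15
position: [0.4162, 0.1046, 0.2023]
tool_rot: [-0.089, 0.996, -0.001, -0.0]
ft_force: [1.6, 0.8, -0.1]
grip_width: 0.015
```

```bash
python3 - <<'E'
from h import *
from rig import robot
o=robot.get_obs();print(o["time"],o["position"],o["ft_force"],shift(o,bed(-55,61),.08))
E
```

```text
1.15 [0.41624635 0.1046207  0.20231776] [ 1.61279238  0.79980166 -0.08974441] (array([ -23.2, -132.5,  122.5]), array([-0.07, -0.03, -0.  ]))
```

Call:
carry_out(
  series=[
    [-10, -60, 20, 0, 0, 0, -1],
    [-23, -110, 60, 0, 0, 0, -1],
    [-23, -132.5, 100, 0, 0, 0, -1],
    [-23, -132.5, 122, 0, 0, 0, -1],
    [-23, -132.5, 122, 0, 0, 0, -1],
    [-23, -132.5, 122, 0, 0, 0, -1],
  ],
)

```text
time: 1.9
position: [0.4627, -0.0216, 0.081]
tool_rot: [-0.089, 0.996, -0.001, 0.0]
ft_force: [0.3, -0.3, 0.8]
grip_width: 0.0004
```

```bash
python3 - <<'E'
from h import *
from rig import robot
import cv2
o=robot.get_obs();print(o["time"],o["position"],o["ft_force"],o["grip_width"],shift(o,bed(-55,61),.042))
for n in("side","wrist"):
    c=robot.camera(n)
    im=c["pixels"][:,:,::-1]
    if n=="side": im=cv2.resize(im[100:315,200:440],None,fx=3,fy=2.79)[:600,:]
    cv2.imwrite(f"pics/{n}1.png",im)
E
```

```text
1.9 [ 0.46269472 -0.02164164  0.08103993] [ 0.31196786 -0.32193463  0.8425177 ] 0.0003774984050442337 (array([ 0.1, -0. , 39. ]), array([-0.09,  0.01,  0.03]))
```

View pics/side1.png

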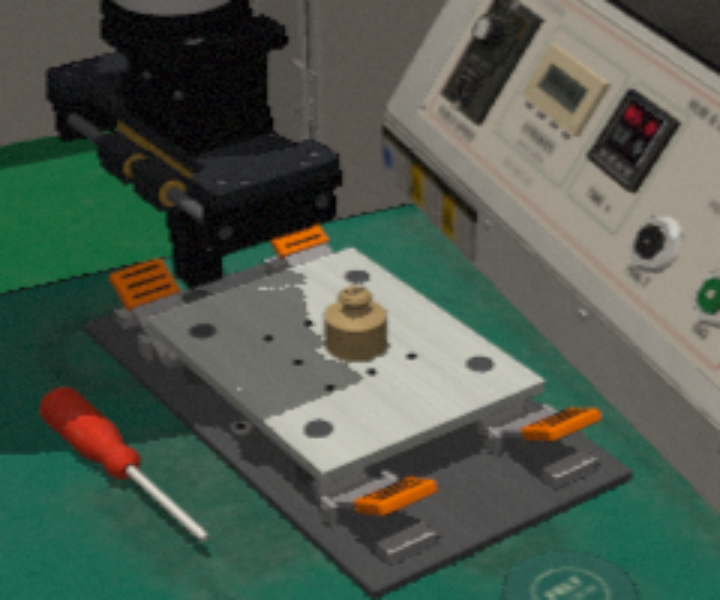

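View pics/wrist1.png

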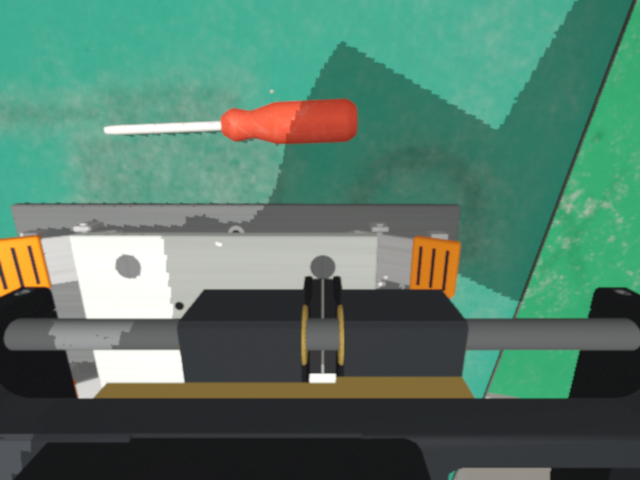

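```bash
python3 - <<'E'
from h import *
from rig import robot
c=robot.camera("wrist");o=robot.get_obs()
for u,v in((323,266),(128,265.5)):
    d=R.from_quat(c["attitude"]).apply([(u-c["cx"])/c["fx"],(v-c["cy"])/c["fy"],1]);p=c["position"]
    print((p+d*(.042-p[2])/d[2]).round(4))
f,cx,cy,p,q=K["side"];x=R.from_quat(q).inv().apply(o["position"]-np.array(p));u,v=f*x[0]/x[2]+cx,f*x[1]/x[2]+cy;print((u-200)*3,(v-100)*2.79)
E
```

```text
[ 0.4623 -0.0208  0.042 ]
[ 0.484  -0.1416  0.042 ]
198.69928028015204 274.837139102693
```

Call:
carry_out(
  series=[
    [0, 0, 25, 0, 0, 0, -1],
    [0, 0, 34, 0, 0, 0, -1],
    [0, 0, 37, 0, 0, 0, -1],
    [0, 0, 38, 0, 0, 0, -1],
    [0, 0, 39, 0, 0, 0, -1],
    [0, 0, 39, 0, 0, 0, -1],
  ],
)

```text
time: 2.8
position: [0.4633, -0.0217, 0.0429]
tool_rot: [-0.09, 0.996, -0.001, 0.001]
ft_force: [-0.3, 0.0, 0.4]
grip_width: 0.0002
```

Call:
carry_out(
  series=[
    [0, 0, 1, 0, 0, 0, -1],
    [0, 0, 2, 0, 0, 0, -1],
    [0, 0, 3, 0, 0, 0, -1],
    [0, 0, 3, 0, 0, 0, -1],
  ],
)

```text
time: 3.3
position: [0.4635, -0.0217, 0.0422]
tool_rot: [-0.09, 0.996, -0.002, 0.002]
ft_force: [-3.2, 0.7, 24.3]
grip_width: 0.0003
```

Call:
carry_out(
  series=[
    [0, 0, -15, 0, 0, 0, -1],
    [0, -60, -18, 0, 0, 0, -1],
    [0, -115, -18, 0, 0, 0, -1],
    [0, -122, -12, 0, 0, 0, -1],
    [0, -122, -6, 0, 0, 0, -1],
    [0, -122, -6, 0, 0, 0, -1],
  ],
)

```text
time: 4.05
position: [0.4837, -0.1399, 0.0478]
tool_rot: [-0.09, 0.996, -0.0, 0.001]
ft_force: [-0.1, -0.4, 0.3]
grip_width: 0.0004
```

```bash
python3 - <<'E'
from h import *
from rig import robot
o=robot.get_obs();print(o["time"],o["position"],o["ft_force"],shift(o,bed(-55,-61),.042))
E
```

```text
4.05 [ 0.48371199 -0.13990064  0.04784592] [-0.08996097 -0.37830849  0.29083311] (array([-0.2, -2. ,  5.8]), array([-0.05,  0.05,  0.13]))
```

Call:
carry_out(
  series=[
    [0, -2, 3, 0, 0, 0, -1],
    [0, -2, 5, 0, 0, 0, -1],
    [0, -2, 6, 0, 0, 0, -1],
    [0, -2, 7, 0, 0, 0, -1],
    [0, -2, 8, 0, 0, 0, -1],
    [0, -2, 8, 0, 0, 0, -1],
  ],
)

```text
time: 4.8
position: [0.4837, -0.1413, 0.04]
tool_rot: [-0.09, 0.996, 0.0, 0.0]
ft_force: [-0.6, 3.1, 6.3]
grip_width: 0.0004
```

Call:
carry_out(
  series=[
    [0, 0, 1, 0, 0, 0, -1],
    [0, 0, 2, 0, 0, 0, -1],
    [0, 0, 2, 0, 0, 0, -1],
  ],
)

```text
time: 5.18
position: [0.4836, -0.1414, 0.0385]
tool_rot: [-0.09, 0.996, -0.0, 0.0]
ft_force: [-2.3, 2.9, 7.5]
grip_width: 0.0003
```

Call:
carry_out(
  series=[
    [0, 0, 1, 0, 0, 0, -1],
    [0, 0, 2.2, 0, 0, 0, -1],
    [0, 0, 2.2, 0, 0, 0, -1],
  ],
)

```text
time: 5.55
position: [0.4836, -0.1414, 0.0379]
tool_rot: [-0.09, 0.996, -0.0, 0.001]
ft_force: [-2.1, 1.4, 15.5]
grip_width: 0.0006
```

Call:
carry_out(
  series=[
    [0, 0, -5, 0, 0, 0, -1],
    [0, 0, -20, 0, 0, 0, -1],
    [0, -40, -40, 0, 0, 0, -1],
    [0, -76, -40, 0, 0, 0, -1],
    [0, -76, -40, 0, 0, 0, -1],
    [0, -76, -40, 0, 0, 0, -1],
  ],
)

```text
time: 6.3
position: [0.4964, -0.2156, 0.0779]
tool_rot: [-0.09, 0.996, 0.0, -0.0]
ft_force: [0.0, 0.6, -0.9]
grip_width: 0.0006
```

```bash
python3 - <<'E'
from h import *
from rig import robot
import cv2
for n in("scene","side","wrist"):
    c=robot.camera(n)
    im=c["pixels"][:,:,::-1]
    if n=="side": im=cv2.resize(im[165:315,225:425],None,fx=4,fy=4,interpolation=2)
    if n=="scene": im=cv2.resize(im[155:305,205:405],None,fx=4,fy=4,interpolation=2)
    cv2.imwrite(f"pics/{n}2.png",im)
o=robot.get_obs();print(o["time"],o["position"],o["ft_force"],shift(o,bed(-55,-137),.0245))
E
```

```text
6.45 [ 0.49649909 -0.21486717  0.07769933] [ 0.25572229 -0.09671895  0.06975585] (array([-1. , -2. , 53.2]), array([ 0.03, -0.01,  0.19]))
```

View pics/side2.png

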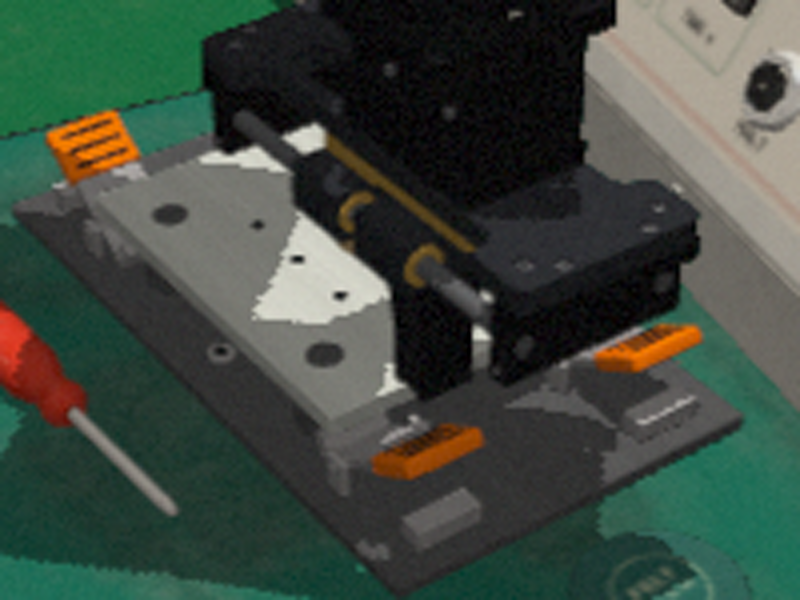

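View pics/wrist2.png

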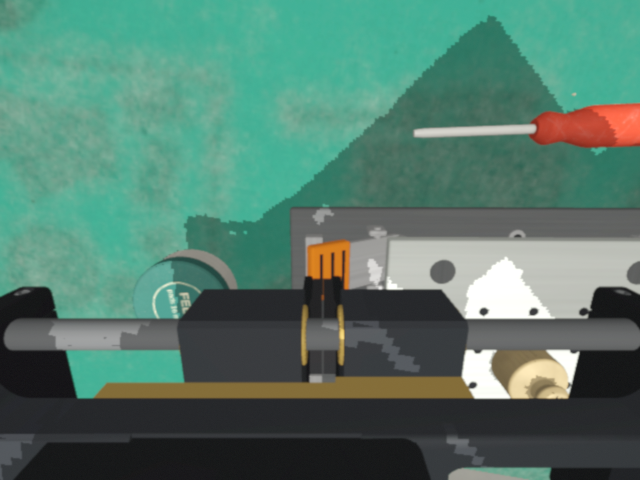

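Call:
carry_out(
  series=[
    [-1, -2, 15, 0, 0, 0, -1],
    [-1, -2, 25, 0, 0, 0, -1],
    [-1, -2, 31, 0, 0, 0, -1],
    [-1, -2, 36, 0, 0, 0, -1],
    [-1, -2, 41, 0, 0, 0, -1],
    [-1, -2, 46, 0, 0, 0, -1],
    [-1, -2, 50, 0, 0, 0, -1],
    [-1, -2, 52, 0, 0, 0, -1],
  ],
)

```text
time: 7.45
position: [0.4981, -0.2168, 0.0254]
tool_rot: [-0.091, 0.996, 0.0, 0.0]
ft_force: [1.0, -2.2, 2.8]
grip_width: 0.0005
```

Call:
carry_out(
  series=[
    [0, 0, 1, 0, 0, 0, -1],
    [0, 0, 2, 0, 0, 0, -1],
    [0, 0, 3, 0, 0, 0, -1],
    [0, 0, 3, 0, 0, 0, -1],
  ],
)

```text
time: 7.95
position: [0.4982, -0.2168, 0.0243]
tool_rot: [-0.091, 0.996, -0.0, 0.0]
ft_force: [-1.9, -0.6, 17.7]
grip_width: 0.0
```

Call:
carry_out(
  series=[
    [0, 0, -10, 0, 0, 0, -1],
    [0, 0, -50, 0, 0, 0, -1],
    [0, 0, -110, 0, 0, 0, -1],
    [0, -40, -170, 0, 0, 0, -1],
    [20, -100, -200, 0, 0, 0, -1],
    [30, -160, -200, 0, 0, 0, -1],
    [30, -160, -200, 0, 0, 0, -1],
  ],
)

```text
time: 8.82
position: [0.4971, -0.3826, 0.2248]
tool_rot: [-0.09, 0.996, -0.001, 0.001]
ft_force: [-0.8, 1.1, -0.0]
grip_width: 0.0005
```

```bash
python3 - <<'E'
from h import *
from rig import robot
import cv2
for n in("scene","side","wrist"):
    c=robot.camera(n)
    im=c["pixels"][:,:,::-1]
    if n=="side": im=cv2.resize(im[165:315,225:425],None,fx=4,fy=4,interpolation=2)
    if n=="scene": im=cv2.resize(im[155:305,205:405],None,fx=4,fy=4,interpolation=2)
    cv2.imwrite(f"pics/{n}3.png",im)
o=robot.get_obs();print(o["time"],o["position"],o["ft_force"])
E
```

```text
8.975 [ 0.49669236 -0.37789974  0.22309995] [-0.81089049  0.60416741  0.22662022]
```

View pics/scene3.png

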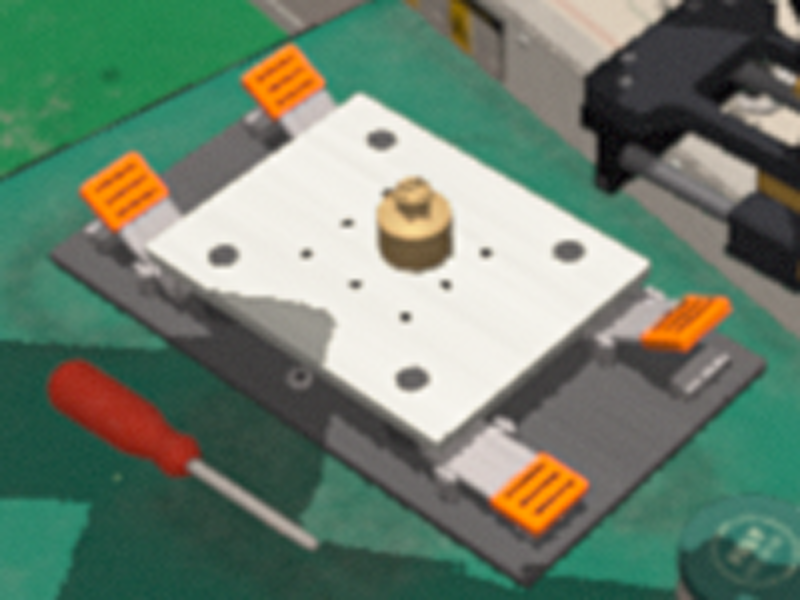

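View pics/side3.png

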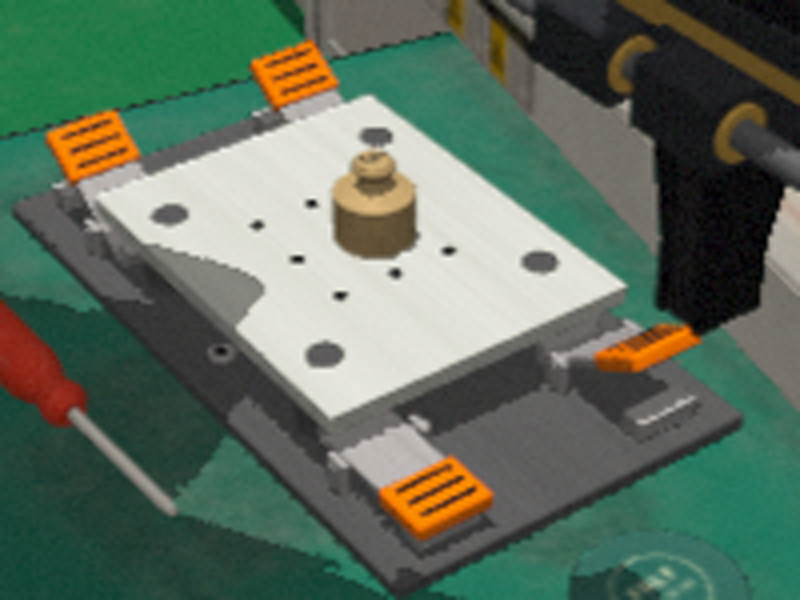

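The front right tab is flat on its stop, at about (540,495) in the scene crop. The other three tabs stand, and the plate marks, weight and screwdriver are at the same pixels as before.

```bash
python3 - <<'E'
from rig import robot
print(robot.get_obs()["joint_velocities"].round(3)); print(robot.hand_in())
E
```

```text
[ 0.028 -0.009  0.027  0.001  0.001  0.001]
the job is handed in; nothing more can be done
None
```

The rocking corner is the front right one. I pressed its orange shim tab down flat, moved the arm clear, and handed the job in after about 9 s.

- **Front left:** it stood firm, with the fingertips at 42.2 mm under 24 N.
- **Front right:** it gave. It was at 40.0 mm under 6 N, 38.5 mm under 7.5 N, and came to rest at 37.9 mm under 15 N. That is about 4 mm of sink, a little less than the 5 mm stated. I did not press the two back corners, since the rocking one was already found.
- **Shim tab:** the front right tab went down to 24.3 mm under 18 N, against 24.5 mm for flat.

In the last scene and side pictures the front right tab is flat and the other three stand. The plate marks, weight and screwdriver are at the same pixels as at the start. The tin was only partly in the enlarged views, and what showed of it had not moved. The gripper was clear of everything. No check failed.

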